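Set the stop and load a square turning bar into its clamp holder

ROBOT

A 6-joint arm with a two-finger parallel gripper is mounted at the origin on a cart in front of the work surface, level with it; the furniture and walls round the work are solid. World frame = base frame: x ahead of the robot, y to its left, z up, the work surface at z = 0. Lengths are in m, angles in rad, forces in N, time in s.
With the tool pointing down it reaches from about 0.35 to 0.8 m from the base axis. Payload 7.3 kg.
Tool frame: the origin (TCP) lies between the finger pads; the fingertips stand 25 mm ahead of it and the grasp point (between the pads) lies 6 mm ahead of it (r.tip_extent is the distance from the TCP to the fingertips, in m); z points along the fingers, y is the line along which they close (so a half turn about z gives the same grasp; the last joint's range is limited). The gripper opens to 85 mm and grips with 20 to 120 N. Pads are 22 mm wide; open, the fingers measure 114 mm over their backs; the gripper's body (76 mm by 85 mm) begins 54 mm behind the grasp point. The pads swing forward as they close: fully open they stand 13 mm farther back than shut.
Start: joints at [-1.347, 0.342, 1.524, -0, 1.275, -0.146], TCP at [0.19, -0.49, 0.256] pointing down, gripper open.
Joint ranges: [-2.53, 2.53], [-0.77, 2.02], [0.04, 2.7], [-1, 4.14], [0.28, 2.66], [-3.11, 3.11]. Speed limits (rad/s): [2.57, 2.57, 3.14, 3.14, 3.14, 3.14].

INTERFACE

Orientations are given as a unit quaternion [x, y, z, w].
In Python, from workcell import r, command_gripper, optics gives the robot as it stands. The module is installed in compiled form; this text tells all that it offers. Calls block until the motion is done:
- r.reach(position, orientation): joint-space move of the TCP to a pose.
- r.move_straight(position, orientation=None, speed=0.15, max_force=None): straight line of the TCP; orientation=None keeps the orientation; speed is the mean speed in m/s. With max_force (N) it stops when the force on the tool has changed by that much, and returns True; else False.
- r.movej(angles): joint-space move.
- command_gripper(opening, force=None): finger opening in m; force is the grip in N (None keeps the last); returns when the fingers have stopped.
- r.hold(seconds).
- r.solve_ik(position, orientation): joint angles nearest the present ones, or None.
- r.read_state(): the state.
- optics.get_image(name): name is "side" or "top" or "wrist"; returns (picture, depth): 400x640x3 uint8, red, green, blue; 400x640 float32, m along the optical axis (not along the pixel's ray), 0 where there is no reading.
- optics.camera_model(name): a dict with "K" (3x3 intrinsics, pixels), "k1" (the pictures are not rectified: a ray, as slopes to the right and down, at radius r is drawn at 1 + k1 r^2 times it, then the intrinsics apply), "R" (3x3) and "t" (3): a world point X has camera coordinates R X + t; the wrist camera has in their place "tool_from_camera" (4x4, takes a point from camera to tool coordinates, whose origin is the TCP and whose axes are the flange's). Camera axes: x right, y down, z forward; pixel columns grow to the right and rows downward; lengths in m; the calibration is good to about 2 mm. A picture is of the moment at which its call begins: read the wrist's pose just before it. camera_model takes no time and is no camera call.
A pose or a line that the arm cannot do raises r.PlanningError and nothing moves.
- r.finish_job(): hands the job in; it is judged then, once.
The state is a dict: "time_s": time; "joint_positions": joint angles; "dq": joint speeds; "tau": joint torques, N m; "eef_pos": TCP position; "eef_rot": TCP orientation; "contact_force": force on the tool from outside, world axes, zero at the start; "torque": the same for the moment, N m; "grip_width": finger opening in m; "grip_force": force on a finger pad.
Only numpy, scipy, OpenCV 4.12 (cv2) and the standard library are available. Lean on these libraries where they do the work, as an engineer would, in place of code of your own. Each camera call takes 0.05 s, during which the arm holds its last target. There are 200 camera calls.

TASK

Set up the black steel bar holder: lift its pin-indexed stop out of the outermost notch of the rail and drop it into the notch nearest to the channel. Load the square-shanked one of the three turning bars from the wooden rack: its shank goes in sideways under the clamp screws, cutting tip sticking out of the holder's open end, insert facing up, until it lies flat in the channel, let go and fully home against both the back wall and the stop, ready to be clamped. Leave the other two bars in the rack and do not disturb the loose things on the bench.

Things in the scene. Friction and masses are not known exactly. Their poses are not given: they have to be found in the camera images.
- bar_mid (a point): centre of the square steel turning bar: shank 16 x 16 mm, 150 mm long overall, 0.22 to 0.4 kg. x runs along the bar to its tip, z up (insert side). Full square from the butt up to 60 mm past this point, then a nose 14 mm wide with a 12 mm square insert flat on top, no higher than the shank. At the start it lies level, insert up, in one of the rack's three places.
- bar_nose (a point): tip end of the square bar, on its centre line, 75 mm from bar_mid along the bar's x; same axes.
- rack: wooden rack screwed to the bench; origin in the middle of its underside, z up. Base board 176 (x) x 190 (y) x 10 mm. Places at y = -60, 0, +60 mm, each with a bar along x, centre near x = 0, tip towards +x, underside 27 mm above the bench.
- rack_guard (a point): middle of the front face of the rack's tip guard, 37 mm above the bench, rack axes: a wooden block 63 mm deep towards +x, 184 mm wide, top 60 mm above the bench, with a blind hole 20 x 20 mm for each bar, floor 27 mm above the bench. It covers the front 58 mm of the bar, which must be drawn straight out towards -x by 60 mm or more before it can be lifted.
- rack_rest (a point): top of the middle one of three upright wooden dowels, 10 mm in diameter, one under each bar 9 mm from its butt end (rack x = -66 mm), 27 mm above the bench; narrower than the bars, so that fingers holding a bar by its sides pass the dowel on both sides. From the guard (x = +17 mm) to the butt the shank is free above and beside, 17 mm above the board.
- holder: black steel bar holder screwed to the bench; origin on the bench, under the middle of its channel's back wall, z up. Foot plate 10 mm high, x -40 to +62, y -60 to +132 mm, 5 mm screw heads at its corners. Upper jaw top 62 mm, clamp screw heads to 72 mm above the bench.
- holder_channel (a point): middle of the channel's back wall, 38 mm above the bench, holder axes. The channel is 85 mm long along y (+-42.5 mm), 20 mm high (floor 28, roof 48 mm above the bench), 24 mm deep; open along its side towards -x and at both ends. The tip goes out at the -y end (the open end); at the +y end the stop bounds the bar. The clamp screws do not reach into the channel.
- holder_seat (a point): where bar_mid lies when the bar is fully home and the stop is set: 8 mm before the back wall, 29 mm from the channel's middle towards -y, 36 mm above the bench; holder axes. The tip then points to holder -y and 61 mm of the bar stick out of the open end, free to grip; the rest lies under the upper jaw.
- near_notch (a point): centre of the notch nearest to the channel (holder y = +64 mm), at the top of the rail, 44 mm above the bench; holder axes. The rail is 16 mm wide (holder x = 1 to 17 mm) and runs along y from the channel's end. Three notches across its top, 10.4 mm wide, 9 mm deep, 22 mm apart, at y = 64, 86, 108 mm.
- stop_knob (a point): centre of the stop's black knob (16 to 19 mm thick, 30 mm high, from 16 mm below to 14 mm above this point), grip it here; axes as the holder's. The stop (0.25 kg, loose) is a saddle 47 (x) x 36 (y) x 10 mm, underside 28 mm below this point, with cheeks beside the rail. Seated, the knob stands 72 mm above the bench, right over its notch; at the start it is in the outermost notch.
- stop_face (a point): middle of the stop's flat face towards -y, which the bar's butt meets: 18 mm in front (-y) of the knob, 17 mm to -x, 36 mm above the bench when seated. Under the saddle, below the knob, an 8 mm round cross pin reaches 8 mm down into a notch: lift the stop 10 mm or more to move it; the cheeks have 1.6 mm play on each side of the rail.
- round_bar_mid (a point): centre of the round turning bar, 16 mm in diameter, 150 mm long, in another place of the rack; it stays there.
- thin_bar_mid (a point): centre of the thinner round turning bar, 14 mm in diameter, 150 mm long, in another place of the rack; it stays there.
- hex_key: black hex key lying on the bench behind the holder, 39 x 104 x 7 mm, origin in the middle of its underside; bystander.
- finial: small turned wooden finial standing upright, 34 mm in diameter, 112 mm high, origin in the middle of its underside; bystander.
- wax_tin: round wax tin, 63 mm in diameter, 35 mm high, origin in the middle of its underside; bystander.

How it is judged:
By the outcome, as a careful person would: the job done as asked, in the order asked, and still so for the second after the job is handed in, with the robot touching nothing.
It also fails if it takes over 64 s, if anything falls off the work surface, if the arm or the gripper's body presses on something with over 40 N, if the wrist force passes 120 N, or if a joint passes its speed limit or range.

## Working session

There is one attempt and no reset: what is moved stays moved. The work goes in short steps, each a Python script; the robot and the scene stay as the last script left them, time stands still between calls to the robot, and variables do not carry over. Pictures are saved under pics/ and viewed, at most 10 in all, crops included, and the job is handed in when it is done.

```bash
mkdir -p pics
python3 - <<'E'
from workcell import r, command_gripper, optics
import cv2,numpy as np
for n in("top","side"):
    p,d=optics.get_image(n); cv2.imwrite(f"pics/{n}0.png",p[:,:,::-1]); np.savez(f"{n}0.npz",p=p,d=d)
    m=optics.camera_model(n); print(n,m["K"].tolist(),m["k1"],(-m["R"].T@m["t"]).round(3),m["R"].round(3).tolist())
print(optics.camera_model("wrist"))
s=r.read_state();print(s)
E
```

```text
top [[479.62338695263264, 0.0, 320.4815991718962], [0.0, 479.62338695263264, 202.449292936146], [0.0, 0.0, 1.0]] 0.03420587775337691 [0.467 0.006 1.125] [[-0.015, -1.0, 0.002], [-0.986, 0.014, -0.165], [0.165, -0.005, -0.986]]
side [[505.4551743485153, 0.0, 320.68292890149263], [0.0, 505.4551743485153, 193.25011373760466], [0.0, 0.0, 1.0]] 0.018737254681013605 [ 0.125 -1.058  0.611] [[0.891, -0.455, -0.012], [-0.202, -0.372, -0.906], [0.407, 0.809, -0.423]]
{'K': array([[319.64189449,   0.        , 317.73687699],
       [  0.        , 319.64189449, 198.87209519],
       [  0.        ,   0.        ,   1.        ]]), 'k1': -0.026546754511153257, 'tool_from_camera': array([[ 5.94172978e-04, -9.45871597e-01, -3.24540549e-01,
         8.26556004e-02],
       [ 9.99999630e-01,  7.63941784e-04, -3.95691934e-04,
         1.27530993e-03],
       [ 6.22203848e-04, -3.24540194e-01,  9.45871701e-01,
        -1.18551354e-01],
       [ 0.00000000e+00,  0.00000000e+00,  0.00000000e+00,
         1.00000000e+00]])}
{'time_s': 0.1, 'joint_positions': array([-1.34702142e+00,  3.42653282e-01,  1.52493194e+00, -2.30938914e-05,
        1.27539689e+00, -1.45979662e-01]), 'dq': array([ 3.16817996e-04, -1.15941461e-03, -7.16334710e-04, -6.37569069e-05,
        1.07681637e-04, -5.88983788e-04]), 'tau': array([ 2.46032498e-03, -4.34447801e+01, -2.46491182e+01, -1.79276603e-04,
        4.68517304e-03,  8.12083584e-06]), 'eef_pos': array([ 0.18967918, -0.48918596,  0.25569166]), 'eef_rot': array([ 9.82957959e-01,  1.83829180e-01, -3.80526399e-05, -6.93774982e-04]), 'contact_force': array([-0.07381298, -0.39871793,  0.0176712 ]), 'torque': array([-0.01964257, -0.04024008, -0.00958567]), 'grip_force': 0.0, 'grip_width': 0.08540676471082415}
```

View pics/top0.png

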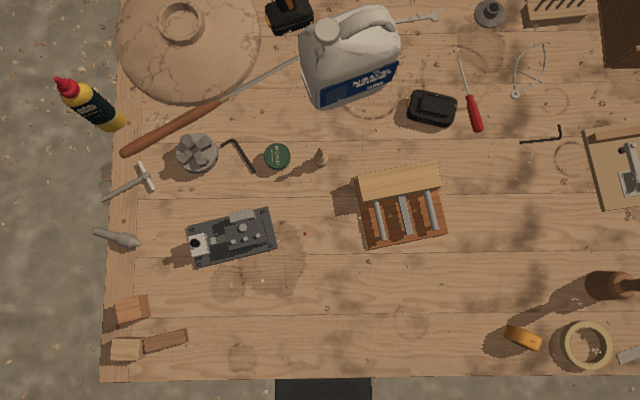

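View pics/side0.png

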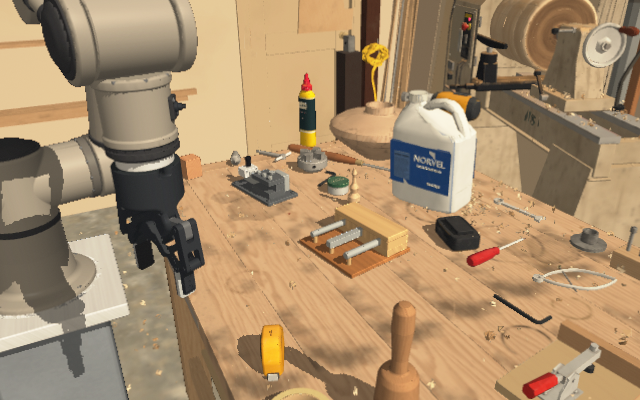

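The top view shows the holder at about (232,238) with its stop at (198,243), and the rack at (400,205) with the guard up at (398,180). The square bar looks like the middle one, at (405,213). The bystanders are the tin (277,155), finial (321,157) and hex key (240,155). In the side view nothing blocks the holder or the rack. Next I move to close wrist views.

```bash
cat > h.py <<'E'
from workcell import r, command_gripper, optics
import cv2,numpy as np
from scipy.spatial.transform import Rotation as Ro
def cam(n,s=None):
    m=optics.camera_model(n); K=m["K"];k=m["k1"]
    if n=="wrist":
        T=m["tool_from_camera"];W=Ro.from_quat(s["eef_rot"]).as_matrix()
        Rc=W@T[:3,:3]; c=W@T[:3,3]+s["eef_pos"]
    else: Rc=m["R"].T; c=-Rc@m["t"]
    return K,k,Rc,c
def dirs(C,uv):
    K,k,Rc,c=C
    uv=np.atleast_2d(np.asarray(uv,float)); q=(uv-[K[0,2],K[1,2]])/K[0,0]
    p=q.copy()
    for _ in range(10): p=q/(1+k*(p**2).sum(1,keepdims=True))
    return np.c_[p,np.ones(len(p))]
def onz(C,uv,z):
    d=dirs(C,uv)@C[2].T; return C[3]+d*((z-C[3][2])/d[:,2])[:,None]
def proj(C,X):
    K,k,Rc,c=C; p=(np.atleast_2d(X)-c)@Rc; p=p[:,:2]/p[:,2:]
    p=p*(1+k*(p**2).sum(1,keepdims=True)); return p*K[0,0]+[K[0,2],K[1,2]]
def cloud(C,dep):
    v,u=np.indices(dep.shape); d=dirs(C,np.c_[u.ravel(),v.ravel()])
    return ((d*dep.reshape(-1,1))@C[2].T+C[3]).reshape(*dep.shape,3)
def down(yaw): # tool z down; tool x at world angle yaw
    return Ro.from_matrix(np.array([[np.cos(yaw),np.sin(yaw),0],[np.sin(yaw),-np.cos(yaw),0],[0,0,-1]])).as_quat()
def snap(n,name):
    s=r.read_state(); p,d=optics.get_image(n); C=cam(n,s)
    cv2.imwrite(f"pics/{name}.png",p[:,:,::-1]); np.savez(f"{name}.npz",p=p,d=d,pos=s["eef_pos"],rot=s["eef_rot"]); return p,d,C
def load(n,name):
    z=np.load(f"{name}.npz"); return z["p"],z["d"],cam(n,{"eef_pos":z["pos"],"eef_rot":z["rot"]} if "pos" in z else None)
E
python3 - <<'E'
from h import *
C=cam("top")
print(onz(C,[[198,243],[187,218],[268,207],[276,252],[195,268]],0.01).round(3))
print(onz(C,[[354,178],[439,162],[441,180],[359,198]],0.06).round(3), onz(C,[[405,213]],.04))
print(onz(C,[[277,155],[321,165]],0.0))
for n in("top","side"):
    z=np.load(n+"0.npz");P=cloud(cam(n),z["d"]);print(n,(z["d"]>0).mean())
    if n=="top": print(P[213,405],P[243,198],P[300,300],P[180,400])
    else: print(P[172,262],P[300,260])
s=r.read_state()
for x,y,yw in[(0.30,.20,0),(.33,.20,np.pi/2),(.30,-.15,0),(.33,.2,-np.pi/2)]: print(x,y,r.solve_ik([x,y,.32],down(yw)))
E
```

```text
[[0.563 0.286 0.01 ]
 [0.622 0.313 0.01 ]
 [0.645 0.124 0.01 ]
 [0.539 0.105 0.01 ]
 [0.506 0.291 0.01 ]]
[[ 0.701 -0.076  0.06 ]
 [ 0.735 -0.271  0.06 ]
 [ 0.693 -0.273  0.06 ]
 [ 0.654 -0.086  0.06 ]] [[ 0.62164581 -0.19201571  0.04      ]]
[[ 0.77338786  0.10375621  0.        ]
 [ 0.74706017 -0.00218242  0.        ]]
top 0.9958828125
[ 0.62138952 -0.19168704  0.04180327] [0.55660948 0.26750669 0.08267308] [0.4292741  0.05076329 0.00346531] [ 0.6943469  -0.1802224   0.06087256]
side 0.99571875
[0.57180196 0.19728838 0.06270635] [ 0.3825133  -0.27350911 -0.00071219]
0.3 0.2 [ 3.74488533e-01 -2.09287503e-02  1.79035043e+00 -4.44089210e-16
  1.37217098e+00  1.94528486e+00]
0.33 0.2 [ 3.45555734e-01  3.01039419e-02  1.73899128e+00 -4.44089210e-16
  1.37249743e+00  3.45555734e-01]
0.3 -0.15 [-6.93445561e-01 -7.27091015e-02  1.83875325e+00 -4.44089210e-16
  1.37554850e+00  8.77350766e-01]
0.33 0.2 [ 3.45555734e-01  3.01039419e-02  1.73899128e+00 -4.44089210e-16
  1.37249743e+00 -2.79603692e+00]
```

Run:
```python
from h import *
print(r.tip_extent)
r.reach([.60,-.19,.25],down(np.pi+.17)); snap("wrist","wr0")
r.reach([.57,.21,.25],down(np.pi/2+.15)); snap("wrist","wh0")
print(r.read_state()["time_s"],r.read_state()["joint_positions"])
a=cv2.imread("pics/wr0.png");b=cv2.imread("pics/wh0.png")
cv2.imwrite("pics/w0.png",np.hstack([a[:,140:500],b[:,120:520]]))
```

```text
0.025
3.975 [ 2.25796103e-01  4.99653110e-01  1.29250510e+00 -1.62884871e-04
  1.34938931e+00  7.63761403e-02]
```

View pics/w0.png

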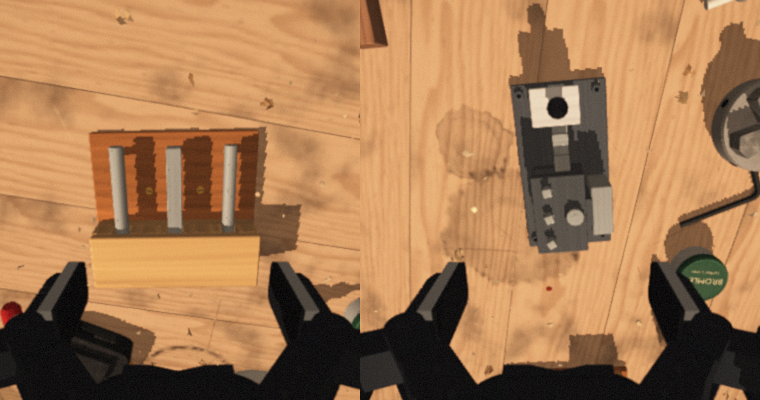

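Left: the three bars are at full-image columns 258, 315 and 370, with the guard below them. Right: the stop's white saddle and black knob are at (317,107), and the foot plate corners are near (272,80), (365,78), (371,240) and (290,250). The depth clouds can now be fitted.

```bash
cat > fit.py <<'E'
from h import *
def rect(Q):
    (cx,cy),(a,b),t=cv2.minAreaRect((Q[:,:2]*1000).astype(np.float32)); 
    t=np.radians(t)
    if a>b: a,b=b,a; t+=np.pi/2
    t=(t+np.pi/2)%np.pi-np.pi/2   # angle of short side
    return cx,cy,a,b,t
def sel(P,lo,hi,c,rad):
    m=(P[...,2]>lo)&(P[...,2]<hi)&(np.hypot(P[...,0]-c[0],P[...,1]-c[1])<rad); return m
E
python3 - <<'E'
from fit import *
for n,f in(("top","top0"),("wrist","wh0")):
    p,d,C=load(n,f);P=cloud(C,d); hsv=cv2.cvtColor(p,cv2.COLOR_RGB2HSV)
    print(f,"bench z",np.median(P[sel(P,-.02,.02,(.45,.2),.05)][:,2]))
    for lo,hi in((.005,.09),(.007,.013),(.058,.065),(.05,.057),(.080,.092)):
        m=sel(P,lo,hi,(.575,.205),.12); m=cv2.morphologyEx(m.astype(np.uint8),cv2.MORPH_OPEN,np.ones((2,2)))>0
        Q=P[m]; print(lo,hi,len(Q),np.round(rect(Q),3) if len(Q)>5 else "", Q.mean(0).round(4) if len(Q) else "")
for n,f in(("top","top0"),("wrist","wr0")):
    p,d,C=load(n,f);P=cloud(C,d)
    print(f,"bench z",np.median(P[sel(P,-.02,.02,(.48,-.1),.05)][:,2]))
    for lo,hi in((.055,.065),(.006,.014)):
        m=sel(P,lo,hi,(.63,-.18),.16); m=cv2.morphologyEx(m.astype(np.uint8),cv2.MORPH_OPEN,np.ones((3,3)))>0
        Q=P[m]; print(lo,hi,len(Q),np.round(rect(Q),3),Q.mean(0).round(4))
    m=sel(P,.03,.048,(.61,-.18),.1).astype(np.uint8)
    k,L,st,ce=cv2.connectedComponentsWithStats(m)
    for i in range(1,k):
        if st[i,4]>40: Q=P[L==i]; print(st[i],np.round(rect(Q),3),Q[:,2].mean().round(4),np.percentile(Q[:,2],[5,50,95]).round(4),p[L==i].std(0).round(1))
E
```

```text
top0 bench z 0.0010123126144525596
0.005 0.09 3705 [5.52896e+02 1.57483e+02 1.83758e+02 2.95845e+02 4.30000e-02] [0.5707 0.2003 0.0393]
0.007 0.013 1165 [ 5.68893e+02  1.51790e+02  1.60635e+02  3.17286e+02 -1.39000e-01] [0.568  0.2079 0.0158]
0.058 0.065 777 [ 5.55518e+02  1.00274e+02  1.00081e+02  2.38226e+02 -3.53000e-01] [0.5804 0.1687 0.0704]
0.05 0.057 179 [ 5.24914e+02  1.48840e+02  4.76680e+01  3.04676e+02 -2.27000e-01] [0.55   0.2696 0.0603]
0.08 0.092 65 [556.269 275.225  15.396  19.195   1.161] [0.5564 0.2743 0.0812]
wh0 bench z 0.0011010050963854434
0.005 0.09 15012 [5.51105e+02 1.90404e+02 1.69193e+02 2.08782e+02 2.57000e-01] [0.5756 0.2185 0.0393]
0.007 0.013 6220 [5.48119e+02 1.96231e+02 1.67820e+02 1.96028e+02 2.31000e-01] [0.5711 0.2369 0.0135]
0.058 0.065 4383 [5.92630e+02 1.95145e+02 9.39470e+01 2.00475e+02 1.83000e-01] [0.5866 0.1734 0.0618]
0.05 0.057 1624 [5.69349e+02 2.39363e+02 6.85440e+01 1.18241e+02 4.74000e-01] [0.5588 0.271  0.0547]
0.08 0.092 385 [558.982 275.188  19.293  24.151   0.78 ] [0.5597 0.275  0.0845]
top0 bench z 0.0008755412043617294
0.055 0.065
[... 718 characters left out ...]
 [ 649.943 -190.561  199.192  266.18    -1.504] [ 0.6092 -0.193   0.0107]
[ 248  145   59   89 1541] [ 630.299 -230.314   58.001  101.931   -1.385] 0.0413 [0.035  0.0422 0.0447] [43.9 43.9 42. ]
[ 305  145   17   88 1300] [ 621.009 -192.362   16.006   95.462   -1.387] 0.0436 [0.0424 0.0437 0.0449] [21.7 21.4 19.9]
[ 361  144   17   88 1119] [ 611.151 -133.284   14.257   99.508   -1.388] 0.04 [0.036  0.0405 0.0423] [38.5 37.4 33.6]
[324 225  36   8 251] [ 6.60119e+02 -1.54252e+02  2.53900e+00  3.93530e+01  1.87000e-01] 0.0396 [0.0308 0.0396 0.0475] [5.7 4.3 3.3]
[375 224  24   9 144] [ 6.51370e+02 -1.04574e+02  6.38600e+00  2.26420e+01  3.43000e-01] 0.0394 [0.0315 0.0395 0.0472] [6.9 5.3 4.1]
```

Run:
```python
from fit import *
for n,f in(("top","top0"),("wrist","wh0")):
    p,d,C=load(n,f);P=cloud(C,d); hsv=cv2.cvtColor(p,cv2.COLOR_RGB2HSV)
    m=(sel(P,.005,.1,(.575,.205),.135)&(hsv[...,1]<75)).astype(np.uint8); m=cv2.morphologyEx(m,cv2.MORPH_OPEN,np.ones((3,3)))
    k,L,st,ce=cv2.connectedComponentsWithStats(m); i=1+st[1:,4].argmax(); M=L==i; Q=P[M]
    print(f,st[i],np.round(rect(Q),3)); 
    R=rect(Q); t=R[4]; e=np.array([[np.cos(t),np.sin(t)],[-np.sin(t),np.cos(t)]])
    H=np.array(R[:2])/1000-e[0]*.011-e[1]*.036
    print("H",H,t)
    q=(P[...,:2]-H)@e.T; z=P[...,2]
    for nm,w in(("foot",(abs(z-.0105)<.003)),("jaw",abs(z-.0625)<.0025),("saddle",abs(z-.0545)<.003),("knob",(abs(z-.0865)<.003)),("rail",abs(z-.0445)<.003)):
        w=w&M; w=cv2.morphologyEx(w.astype(np.uint8),cv2.MORPH_OPEN,np.ones((2,2)))>0
        if w.sum()>3:
            print(nm,w.sum(),"x",np.percentile(q[w][:,0],[1,50,99]).round(4),"y",np.percentile(q[w][:,1],[1,50,99]).round(4),"z",np.median(z[w]).round(4),"rect",np.round(rect(P[w]),3))
```

```text
top0 [ 189  207   88   61 3607] [5.75608e+02 2.09614e+02 1.01181e+02 1.96702e+02 2.30000e-01]
H [0.57310918 0.17205366] 0.23010289391346017
foot 1227 x [-0.0405 -0.006   0.0578] y [-0.0624  0.056   0.1229] z 0.0107 rect [ 5.68118e+02  1.50040e+02  1.56671e+02  3.15070e+02 -1.48000e-01]
jaw 535 x [-0.101   0.0017  0.034 ] y [-0.1064 -0.0063  0.0368] z 0.0626 rect [520.726 119.034  93.051 232.429  -0.821]
saddle 169 x [-0.0166 -0.0025  0.0267] y [0.0866 0.1002 0.1185] z 0.0545 rect [ 5.23476e+02  1.48314e+02  4.51020e+01  3.03003e+02 -2.27000e-01]
knob 35 x [0.0001 0.0071 0.0156] y [0.0953 0.1011 0.1064] z 0.0853 rect [557.605 272.366   9.894  15.069   1.296]
rail 60 x [-0.0572  0.0073  0.0146] y [-0.0343  0.0531  0.0757] z 0.0447 rect [ 5.26875e+02  1.23733e+02  2.66370e+01  2.62852e+02 -3.66000e-01]
wh0 [  271    78   102   175 14491] [5.77172e+02 2.07045e+02 1.00180e+02 1.89203e+02 2.34000e-01]
H [0.57483307 0.16947432] 0.2343599902054656
foot 5818 x [-0.0372  0.0248  0.0612] y [-0.057   0.0693  0.1287] z 0.0109 rect [5.79685e+02 2.03574e+02 1.01075e+02 1.94925e+02 2.30000e-01]
jaw 3546 x [-0.0228  0.0049  0.0357] y [-0.0468  0.0055  0.0414] z 0.0627 rect [5.77301e+02 1.92893e+02 6.27080e+01 1.99359e+02 1.96000e-01]
saddle 1588 x [-0.0158  0.0057  0.0441] y [0.0261 0.1079 0.1238] z 0.055 rect [5.70716e+02 2.39650e+02 6.47790e+01 1.18654e+02 4.62000e-01]
knob 348 x [0.0012 0.0094 0.0184] y [0.0948 0.1067 0.1152] z 0.0862 rect [558.982 275.188  19.293  24.151   0.78 ]
rail 515 x [0.002  0.0105 0.053 ] y [0.0148 0.0555 0.1259] z 0.045 rect [574.22  240.483  44.086 115.372   0.595]
```

Run:
```python
from fit import *
t=.233
r.reach([.5586,.2762,.17],down(np.pi/2+t)); command_gripper(.045,60); snap("wrist","wh1"); print(r.read_state()["time_s"],r.read_state()["eef_pos"])
p,d,C=load("wrist","wh1");P=cloud(C,d); hsv=cv2.cvtColor(p,cv2.COLOR_RGB2HSV)
H=np.array([.5748,.1695]);e=np.array([[np.cos(t),np.sin(t)],[-np.sin(t),np.cos(t)]])
q=(P[...,:2]-H)@e.T; z=P[...,2]; box=(abs(q[...,0]-.011)<.065)&(abs(q[...,1]-.036)<.11)
for nm,w in(("foot",(abs(z-.011)<.003)),("jaw",abs(z-.0625)<.0025),("saddle",abs(z-.0545)<.003),("knob",(abs(z-.0865)<.0025)),("rail",abs(z-.0445)<.0025)):
    w=w&box&(hsv[...,1]<75); w=cv2.morphologyEx(w.astype(np.uint8),cv2.MORPH_OPEN,np.ones((3,3)))
    k,L,st,ce=cv2.connectedComponentsWithStats(w)
    for i in range(1,k):
        if st[i,4]>100:
            W=L==i; print(nm,st[i],"x",np.percentile(q[W][:,0],[.5,50,99.5]).round(4),"y",np.percentile(q[W][:,1],[.5,50,99.5]).round(4),"z",np.median(z[W]).round(4),"rect",np.round(rect(P[W]),3))
```

```text
5.0 [0.55876525 0.27595812 0.1703182 ]
foot [ 265  159  112  167 6819] x [-0.0384  0.022   0.0603] y [-0.041   0.0722  0.1313] z 0.0108 rect [5.75961e+02 2.12082e+02 9.98530e+01 1.80641e+02 2.32000e-01]
jaw [ 279  278   73   81 4291] x [-0.0238  0.0043  0.0361] y [-0.0409  0.0088  0.0422] z 0.0628 rect [5.80923e+02 1.71371e+02 6.13400e+01 8.50410e+01 2.44000e-01]
saddle [ 285  178   61   44 2014] x [-0.0168  0.0024  0.0295] y [0.0904 0.113  0.1256] z 0.0547 rect [556.119 275.952  35.816  47.085  -1.338]
knob [307 203  26  25 429] x [0.0009 0.0085 0.018 ] y [0.099  0.1078 0.1165] z 0.086 rect [ 5.58730e+02  2.76087e+02  1.66590e+01  1.77500e+01 -5.09000e-01]
rail [309 227  19  14 251] x [0.001  0.0086 0.0161] y [0.0685 0.0748 0.0806] z 0.0447 rect [565.949 243.914  12.383  15.255  -1.334]
rail [310 250  18  20 351] x [0.0016 0.0086 0.0164] y [0.0414 0.0503 0.0589] z 0.0447 rect [5.72017e+02 2.20310e+02 1.48660e+01 1.78680e+01 2.30000e-01]
```

View pics/wh1.png

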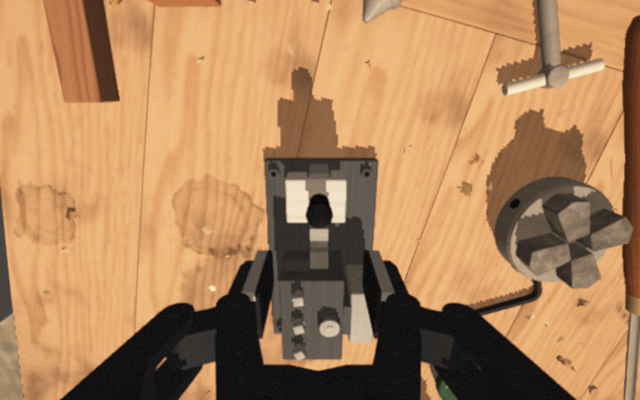

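The wrist view confirms the frame: knob at (319,212), empty middle notch at about (319,225), near notch at (319,245). Rail and jaw edges agree with the given sizes to within 0.5 mm. Now the stop.

```bash
cat >> fit.py <<'E'
TH=.233; H=np.array([.5749,.1695]); EH=np.array([[np.cos(TH),np.sin(TH)],[-np.sin(TH),np.cos(TH)]])
def hw(x,y,z): return [*(H+np.array([x,y])@EH),z]
def hinv(p): return ((np.asarray(p)[:2]-H)@EH.T).round(4),round(float(p[2]),4)
def st(tag=""):
    s=r.read_state(); print(tag,round(s["time_s"],2),"H",hinv(s["eef_pos"]),"w",round(s["grip_width"],4),"F",s["contact_force"].round(1),"T",s["torque"].round(2)); return s
E
python3 - <<'E'
from fit import *
q=down(np.pi/2+TH); x=.0092; y=.1078
r.move_straight(hw(x,y,.0845),q,speed=.1,max_force=15); st("down")
command_gripper(.0,50); st("grip")
r.move_straight(hw(x,y,.102),speed=.05); st("lift")
snap("wrist","wh2")
r.move_straight(hw(x,y-.0438,.102),speed=.1); st("moved")
print(r.move_straight(hw(x,y-.0438,.0845),speed=.03,max_force=10)); st("low")
snap("wrist","wh3")
E
```

```text
down 6.01 H (array([0.0097, 0.1078]), 0.0852) w 0.0452 F [ 0.9 -0.2  1.6] T [-0.05 -0.    0.03]
grip 6.38 H (array([0.0097, 0.1078]), 0.0853) w 0.0146 F [-0.2 -0.2  3.2] T [-0.03  0.03 -0.01]
lift 6.88 H (array([0.0091, 0.1078]), 0.1021) w 0.0148 F [-0.2 -0.3 -2.8] T [ 0.01 -0.03 -0.02]
moved 7.53 H (array([0.0093, 0.0635]), 0.102) w 0.014 F [ 0.1 -0.2 -2.8] T [ 0.02 -0.08 -0.02]
True
low 8.07 H (array([0.0089, 0.0643]), 0.0853) w 0.0141 F [-0.5 -0.2  4.3] T [ 0.04  0.09 -0.04]
```

Run:
```python
from fit import *
command_gripper(.045); r.move_straight(hw(.009,.064,.17),speed=.2); snap("wrist","wh4"); st()
p,d,C=load("wrist","wh4");P=cloud(C,d); hsv=cv2.cvtColor(p,cv2.COLOR_RGB2HSV)
q=(P[...,:2]-H)@EH.T; z=P[...,2]; box=(abs(q[...,0]-.011)<.065)&(abs(q[...,1]-.036)<.11)
for nm,w in(("saddle",abs(z-.0545)<.003),("knob",(abs(z-.0865)<.003)),("rail",abs(z-.0445)<.0025)):
    w=w&box; w=cv2.morphologyEx(w.astype(np.uint8),cv2.MORPH_OPEN,np.ones((3,3)))
    k,L,s,ce=cv2.connectedComponentsWithStats(w)
    for i in range(1,k):
        if s[i,4]>100:
            W=L==i; print(nm,s[i],"x",np.percentile(q[W][:,0],[.5,50,99.5]).round(4),"y",np.percentile(q[W][:,1],[.5,50,99.5]).round(4),"z",np.percentile(z[W],[5,50,95]).round(4),"rect",np.round(rect(P[W]),3))
cv2.imwrite("pics/c4.png",cv2.resize(p[150:370,220:420,::-1],None,fx=2.5,fy=2.5))
```

```text
9.15 H (array([0.0081, 0.064 ]), 0.1684) w 0.0454 F [-0.3  0.2 -0.9] T [-0.03 -0.04 -0.05]
saddle [ 285  178   62   45 2019] x [-0.0178  0.0013  0.0288] y [0.0468 0.0695 0.0822] z [0.0535 0.0547 0.0559] rect [565.32  233.395  36.025  47.057  -1.335]
knob [306 204  26  25 535] x [-0.0007  0.0082  0.0164] y [0.0556 0.0651 0.0733] z [0.0846 0.086  0.0872] rect [5.67677e+02 2.33915e+02 1.71860e+01 1.79870e+01 2.42000e-01]
rail [310 117  21  20 409] x [0.0013 0.0088 0.0164] y [0.113  0.1199 0.127 ] z [0.0437 0.0448 0.0459] rect [555.806 288.25   14.154  15.105  -1.335]
rail [310 150  21  15 313] x [0.0012 0.0089 0.0166] y [0.0915 0.097  0.1026] z [0.0437 0.0447 0.046 ] rect [561.182 265.953  11.248  15.522  -1.337]
```

View pics/c4.png

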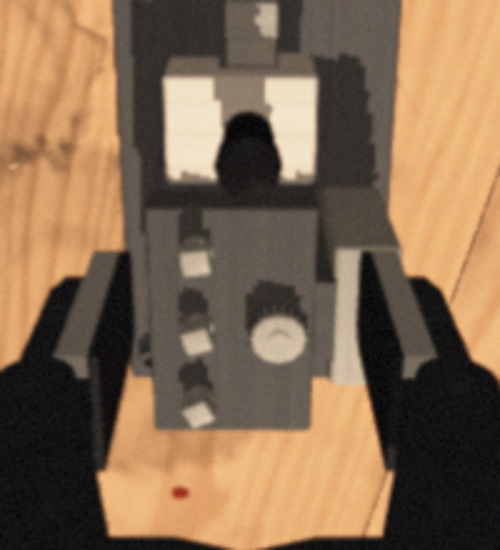

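The stop is seated: saddle top at 54.7 mm as before, centred at y = 64.5 mm, and the two outer notches are empty in the picture. Next, draw the square bar out and regrip it.

```bash
cat >> fit.py <<'E'
TR=.183; B=np.array([.6475,-.1875]); ER=np.array([[np.cos(TR),np.sin(TR)],[-np.sin(TR),np.cos(TR)]])
def rw(x,y,z): return [*(B+np.array([x,y])@ER),z]
def rinv(p): return ((np.asarray(p)[:2]-B)@ER.T).round(4),round(float(p[2]),4)
def sr(tag=""):
    s=r.read_state(); print(tag,round(s["time_s"],2),"R",rinv(s["eef_pos"]),"w",round(s["grip_width"],4),"F",s["contact_force"].round(1),"T",s["torque"].round(2)); return s
E
python3 - <<'E'
from fit import *
q=down(np.pi+TR)
r.reach(rw(-.008,0,.13),q); command_gripper(.038,40); s=sr()
p,d,C=snap("wrist","wr1");P=cloud(C,d); qq=(P[...,:2]-B)@ER.T
m=(abs(qq[...,1])<.02)&(P[...,2]>.03)&(P[...,2]<.047)&(qq[...,0]<.013)&(qq[...,0]>-.09)
m=cv2.morphologyEx(m.astype(np.uint8),cv2.MORPH_OPEN,np.ones((3,3)))
k,L,s_,c=cv2.connectedComponentsWithStats(m); i=1+s_[1:,4].argmax(); Q=P[L==i]; print(np.round(rect(Q),3),rinv(np.r_[np.array(rect(Q)[:2])/1000,np.median(Q[:,2])]))
if abs(rinv([*np.array(rect(Q)[:2])/1000,0])[0][1])<.0015:
    r.move_straight(rw(-.008,0,.0415),q,speed=.12,max_force=12); sr("down")
    command_gripper(0,40); sr("grip")
E
```

```text
11.28 R (array([-0.0077,  0.0005]), 0.1301) w 0.0381 F [0.2 0.5 0.8] T [-0.03 -0.01  0.  ]
[ 616.646 -193.653   16.017   88.839   -1.386] (array([-0.0315, -0.0004]), 0.0438)
down 12.22 R (array([-0.0075, -0.0003]), 0.0423) w 0.0381 F [ 0.1 -0.7 -0.3] T [-0.05  0.01  0.02]
grip 12.55 R (array([-0.0074, -0.0002]), 0.0427) w 0.015 F [-0.9  1.3  6.5] T [ 0.17  0.1  -0.05]
```

Run:
```python
from fit import *
r.move_straight(rw(-.058,0,.0415),speed=.08,max_force=25); sr("drawn")
command_gripper(.030); sr("open")
r.move_straight(rw(-.012,0,.0415),speed=.12,max_force=12); sr("fwd")
p,d,C=snap("wrist","wr2")
command_gripper(0,90); sr("grip")
```

```text
drawn 13.32 R (array([-0.0578, -0.0007]), 0.0426) w 0.0151 F [-0.1  0.1  7.9] T [-0.05  0.03  0.01]
open 13.62 R (array([-0.0586,  0.0002]), 0.0409) w 0.0299 F [ 0.7  0.3 -0.1] T [-0.04 -0.03  0.03]
fwd 14.15 R (array([-0.0126,  0.0004]), 0.0409) w 0.03 F [ 0.  -0.   0.2] T [-0.05 -0.01 -0.  ]
grip 14.47 R (array([-0.0127, -0.0002]), 0.0416) w 0.0144 F [-2.1 -0.2  0.7] T [-0.04  0.29  0.05]
```

View pics/wr2.png

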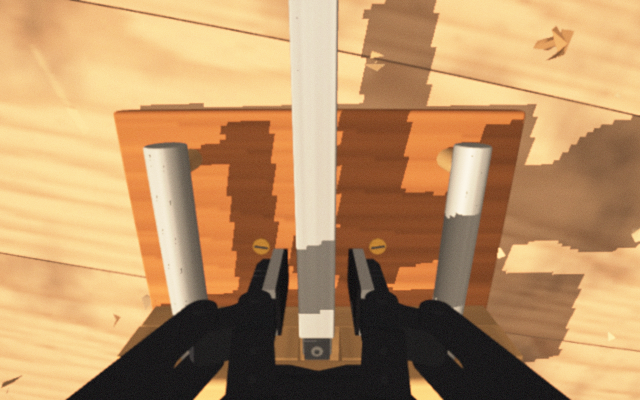

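The bar is drawn out, with the insert just visible at the hole mouth (317,350). The neighbours lie untouched at columns 170 and 470. Next I pull it clear, lift, and check the bar's pose in the hand.

```bash
cat > inhand.py <<'E'
from fit import *
def inhand(name):
    s=r.read_state(); p,d,C=snap("wrist",name); P=cloud(C,d)
    W=Ro.from_quat(s["eef_rot"]).as_matrix(); T=(P-s["eef_pos"])@W
    m=(abs(T[...,1])<.014)&(abs(T[...,2]-.0)<.012)&(T[...,0]>.015)&(T[...,0]<.14)&(d>0.03)
    m=cv2.morphologyEx(m.astype(np.uint8),cv2.MORPH_OPEN,np.ones((3,3)))
    k,L,s_,c=cv2.connectedComponentsWithStats(m); i=1+s_[1:,4].argmax(); Q=T[L==i]
    top=Q[abs(Q[:,1]-np.median(Q[:,1]))<.006]
    a=np.polyfit(top[:,0],top[:,2],1); bins=np.arange(.02,.13,.01); yc=[]
    for b in bins:
        w=Q[(abs(Q[:,0]-b)<.004)&(abs(Q[:,2]-np.polyval(a,Q[:,0]))<.002)]
        if len(w)>10: yc.append((b,(np.percentile(w[:,1],2)+np.percentile(w[:,1],98))/2,np.ptp(np.percentile(w[:,1],[2,98]))))
    yc=np.array(yc); print("pitch slope",a[0].round(4),"top z in tool at x=0",a[1].round(4),"x range",np.percentile(Q[:,0],[0.5,99.5]).round(4),"yaw/off",np.polyfit(yc[:,0],yc[:,1],1).round(4),"w",yc[:,2].mean().round(4),s_[i])
E
python3 - <<'E'
from inhand import *
r.move_straight(rw(-.045,0,.043),speed=.08,max_force=25); sr("out")
r.move_straight(rw(-.050,0,.16),speed=.2); sr("up")
r.reach(hw(-.075,-.075,.15),down(np.pi/2+TH)); st("pre"); inhand("wb0")
E
```

```text
out 15.04 R (array([-0.0447, -0.0001]), 0.043) w 0.0144 F [ 0.6 -0.2 -2.6] T [ 0.06 -0.15  0.01]
up 15.78 R (array([-0.0504,  0.0005]), 0.1588) w 0.0141 F [-0.7 -0.1 -3. ] T [ 0.05 -0.08  0.01]
pre 17.49 H (array([-0.0749, -0.0754]), 0.1497) w 0.0146 F [ 0.5  0.1 -3.2] T [-0.1  -0.05 -0.02]
pitch slope -0.0023 top z in tool at x=0 -0.0019 x range [0.0159 0.1095] yaw/off [-0.0036 -0.0009] w 0.0153 [  292     0    50   262 11491]
```

View pics/wb0.png

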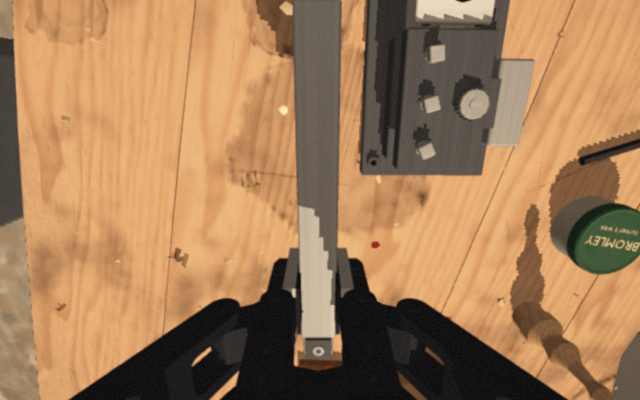

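The wrist view shows the bar held level and straight (insert at (318,350), up), beside the holder. Pitch and yaw are both under 0.2°. Next is the sideways insertion, with the force checked.

Run:
```python
from fit import *
r.move_straight(hw(-.055,-.071,.08),down(np.pi/2+TH),speed=.15); 
print(r.move_straight(hw(-.055,-.071,.0443),speed=.08,max_force=12)); st("low")
print(r.move_straight(hw(-.022,-.071,.0443),speed=.06,max_force=12)); st("entering")
print(r.move_straight(hw(-.005,-.071,.0443),speed=.025,max_force=12)); st("wall")
```

```text
False
low 18.77 H (array([-0.0548, -0.0711]), 0.0445) w 0.0145 F [-0.3  0.3 -2.8] T [-0.14 -0.06  0.04]
False
entering 19.48 H (array([-0.0224, -0.0709]), 0.0441) w 0.0147 F [-1.  -0.5 -2.6] T [-0.12 -0.01  0.01]
False
wall 20.31 H (array([-0.007, -0.071]), 0.0439) w 0.0145 F [-6.9 -2.6  1. ] T [-0.38  1.02  0.31]
```

Run:
```python
from fit import *
print(r.move_straight(hw(-.006,-.071,.0415),speed=.02,max_force=5)); s=st("floor"); z=s["eef_pos"][2]
print(r.move_straight(hw(-.006,-.058,z),speed=.02,max_force=6)); s=st("stop")
```

```text
True
floor 20.52 H (array([-0.0071, -0.071 ]), 0.0425) w 0.0143 F [-1.4 -0.7  6.4] T [0.12 0.28 0.02]
True
stop 20.76 H (array([-0.0072, -0.071 ]), 0.0426) w 0.0145 F [ 0.4 -0.9  5. ] T [0.02 0.06 0.03]
```

Run:
```python
from fit import *
print(r.move_straight(hw(-.0065,-.071,.0427),speed=.02)); s=st("relax")
print(r.move_straight(hw(-.0065,-.058,.0427),speed=.015,max_force=9)); s=st("stop")
```

```text
False
relax 21.02 H (array([-0.007, -0.071]), 0.0427) w 0.0147 F [-4.6 -1.9  4.4] T [-0.26  0.69  0.17]
True
stop 21.62 H (array([-0.0071, -0.0644]), 0.0428) w 0.0147 F [-1.3 -1.4  4.8] T [0.06 0.   0.11]
```

```bash
cat > chk.py <<'E'
from fit import *
def chk(name,n="wrist"):
    p,d,C=snap(n,name); P=cloud(C,d); q=(P[...,:2]-H)@EH.T; z=P[...,2]; box=(abs(q[...,0]-.011)<.065)&(q[...,1]<.14)&(q[...,1]>-.115)&(d>.05)
    for nm,w in(("saddle",(abs(z-.0545)<.003)&(q[...,1]>.04)),("knob",(abs(z-.0865)<.003)&(q[...,1]>.04)),("bar",(abs(z-.0445)<.003)&(q[...,1]<-.035)),("jaw",(abs(z-.0625)<.003)&(q[...,1]<.05)&(q[...,1]>-.05))):
        w=cv2.morphologyEx((w&box).astype(np.uint8),cv2.MORPH_OPEN,np.ones((2,2)))
        k,L,s,ce=cv2.connectedComponentsWithStats(w)
        for i in range(1,k):
            if s[i,4]>40:
                W=L==i; print(nm,s[i],"x",np.percentile(q[W][:,0],[1,50,99]).round(4),"y",np.percentile(q[W][:,1],[1,50,99]).round(4),"z",np.median(z[W]).round(4),"rect",np.round(rect(P[W]),3))
    return p
E
python3 - <<'E'
from chk import *
p=chk("wc0"); st()
cv2.imwrite("pics/c0.png",p[:,:,::-1])
E
```

```text
bar [ 286  272   66   88 2981] x [-0.0187 -0.0074  0.0035] y [-0.1296 -0.0736 -0.0541] z 0.0447 rect [5.83316e+02 1.04775e+02 2.77010e+01 1.66018e+02 2.81000e-01]
bar [270 277  15   9 106] x [-0.0283 -0.0251 -0.0214] y [-0.0594 -0.0588 -0.0544] z 0.0453 rect [ 5.65177e+02  1.45279e+02  5.66000e+00  8.03740e+01 -3.60000e-02]
bar [353 278  16   8 105] x [0.007  0.01   0.0212] y [-0.0895 -0.0587 -0.058 ] z 0.045 rect [607.845 102.106   5.438  35.111   0.654]
jaw [  261     0   207   273 42562] x [-0.0232  0.004   0.0363] y [-0.042   0.0097  0.0407] z 0.0629 rect [5.89416e+02 1.56941e+02 8.07630e+01 1.35599e+02 2.67000e-01]
 21.68 H (array([-0.0071, -0.0644]), 0.0428) w 0.0146 F [0.3 0.1 4.6] T [ 0.08 -0.12  0.1 ]
```

View pics/c0.png

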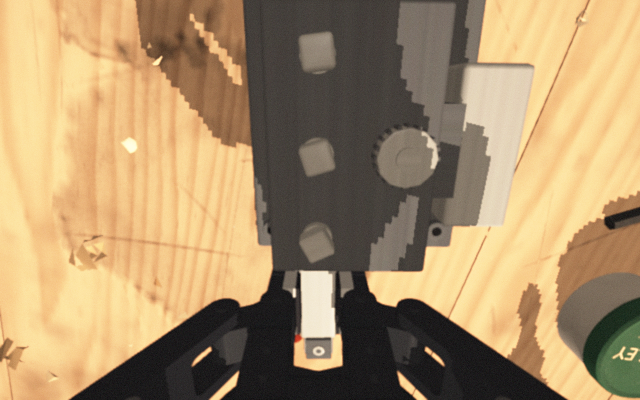

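Run:
```python
from fit import *
p,d,C=load("wrist","wc0")
for uv in([318,338],[318,357],[318,271]): print(uv,[hinv(x) for x in onz(C,[uv],.0447)])
# compare with state before insertion, tool frame
p,d,C=load("wrist","wb0"); z=np.load("wb0.npz")
g=p[:,310:326].mean(1).mean(1); print(g[325:372].round(0).tolist())
z1=np.load("wc0.npz")["p"][:,310:326].mean(1).mean(1); print(z1[325:372].round(0).tolist())
for i in range(2):
    print(r.move_straight(hw(-.0068,-.060,.0428),speed=.01,max_force=12)); st("push")
```

```text
[318, 338] [(array([-0.0077, -0.0892]), 0.0447)]
[318, 357] [(array([-0.0077, -0.1005]), 0.0447)]
[318, 271] [(array([-0.0078, -0.054 ]), 0.0447)]
[184.0, 185.0, 185.0, 184.0, 185.0, 184.0, 185.0, 184.0, 185.0, 186.0, 184.0, 170.0, 127.0, 60.0, 42.0, 67.0, 86.0, 89.0, 90.0, 89.0, 85.0, 92.0, 115.0, 133.0, 137.0, 133.0, 128.0, 130.0, 135.0, 132.0, 114.0, 96.0, 92.0, 90.0, 78.0, 57.0, 45.0, 44.0, 43.0, 46.0, 50.0, 56.0, 57.0, 58.0, 46.0, 28.0, 18.0]
[229.0, 229.0, 229.0, 229.0, 229.0, 229.0, 229.0, 229.0, 229.0, 229.0, 229.0, 219.0, 167.0, 85.0, 66.0, 96.0, 117.0, 122.0, 122.0, 122.0, 121.0, 132.0, 161.0, 179.0, 181.0, 171.0, 169.0, 174.0, 180.0, 171.0, 147.0, 129.0, 129.0, 155.0, 194.0, 206.0, 207.0, 207.0, 208.0, 208.0, 209.0, 208.0, 209.0, 207.0, 177.0, 99.0, 36.0]
True
push 22.01 H (array([-0.0072, -0.0644]), 0.0428) w 0.0147 F [ 0.6 -1.1  3.8] T [-0.06  0.01  0.09]
True
push 22.32 H (array([-0.0071, -0.0643]), 0.0428) w 0.0144 F [-0.4 -2.   4.3] T [0.02 0.01 0.11]
```

Run:
```python
from chk import *
print(r.move_straight(hw(-.004,-.0642,.0427),speed=.01,max_force=10)); st("x press")
command_gripper(.026); st("open")
r.move_straight(hw(-.0075,-.0646,.046),speed=.05)
r.move_straight(hw(-.0075,-.0646,.10),speed=.15); 
r.reach(hw(-.008,-.04,.20),down(np.pi/2+TH)); st("up"); p=chk("wd0")
cv2.imwrite("pics/d0.png",cv2.resize(p[150:380,210:430,::-1],None,fx=2.5,fy=2.5))
```

```text
True
x press 22.59 H (array([-0.007 , -0.0643]), 0.0428) w 0.0142 F [-1.4 -0.5  5.3] T [0.14 0.17 0.12]
open 22.87 H (array([-0.0073, -0.0643]), 0.0423) w 0.0263 F [-0.1  0.1 -0.5] T [ 0.03 -0.05  0.04]
up 24.12 H (array([-0.0083, -0.0398]), 0.1996) w 0.0261 F [ 0.3 -0.8 -0.1] T [-0.04 -0.03 -0.01]
saddle [ 307   34   65   53 2445] x [-0.0167  0.0013  0.036 ] y [0.046  0.062  0.0815] z 0.0549 rect [569.89  233.903  39.937  57.25   -1.267]
knob [331  41  28  31 659] x [-0.      0.0088  0.0211] y [0.0554 0.064  0.0727] z 0.086 rect [564.176 229.42   18.785  40.102  -0.802]
bar [311 198  18  52 850] x [-0.0153 -0.0071  0.0019] y [-0.1247 -0.0739 -0.0502] z 0.0445 rect [5.77153e+02 1.27136e+02 1.69480e+01 1.68416e+02 2.59000e-01]
jaw [ 300   92   77  106 6426] x [-0.023   0.0043  0.0373] y [-0.0493  0.0044  0.0402] z 0.0628 rect [5.83608e+02 1.60269e+02 6.48400e+01 1.06602e+02 2.23000e-01]
```

View pics/d0.png

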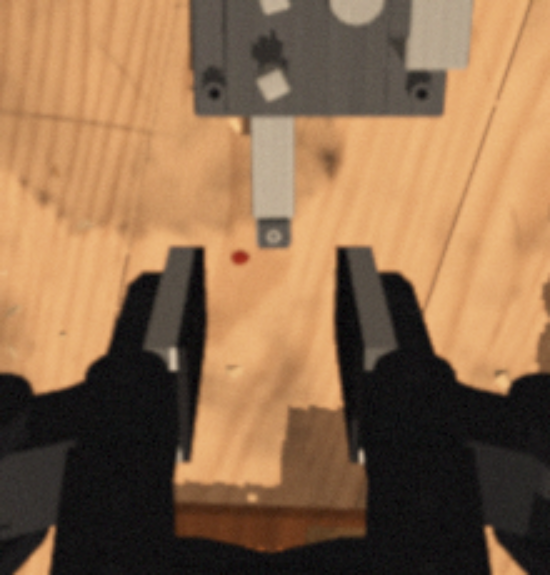

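The bar is released in the channel, flat, insert up at image (319,244), with the stop unmoved. Now I check its yaw and gap from the edges.

Run:
```python
from fit import *
p,d,C=load("wrist","wd0"); s=cv2.cvtColor(p,cv2.COLOR_RGB2HSV)[...,1].astype(float)
Ls=[];Rs=[]
for v in range(201,236):
    row=s[v]; c=319
    th=(row[c-3:c+4].mean()+0.5*(row[300:306].mean()+row[334:340].mean()))/2
    def cross(st):
        u=c
        while row[u]<th: u+=st
        a,b=row[u-st],row[u]; return u-st+st*(th-a)/(b-a)
    for st_,A in((-1,Ls),(1,Rs)):
        u=cross(st_); X=onz(C,[[u,v]],.0445)[0]; A.append(hinv(X)[0])
for A in(Ls,Rs):
    A=np.array(A); m=abs(A[:,0]-np.median(A[:,0]))<.001; f=np.polyfit(A[m,1],A[m,0],1); print(m.sum(),"slope",f[0].round(4),"x@-60",np.polyval(f,-.06).round(4))
for uv in([319,237],[319,249]): print([hinv(x) for x in onz(C,[uv],.0447)])
```

```text
35 slope -0.0166 x@-60 -0.0163
35 slope -0.0087 x@-60 -0.0004
[(array([-0.008 , -0.0891]), 0.0447)]
[(array([-0.0079, -0.1017]), 0.0447)]
```

Run:
```python
from fit import *
def yaw():
    m=Ro.from_quat(r.read_state()["eef_rot"]).as_matrix()[:,0]; return round(np.arctan2(m[1],m[0])-np.pi/2-TH,4)
r.reach(hw(-.008,-.065,.10),down(np.pi/2+TH))
r.move_straight(hw(-.008,-.065,.0425),down(np.pi/2+TH),speed=.08,max_force=12); st("down"); print(yaw())
command_gripper(0,40); st("grip"); print(yaw())
for k in (0,-.008,-.016,-.024):
    r.move_straight(hw(-.0065,-.065,.0427),down(np.pi/2+TH+k),speed=.01); r.hold(.1); st(f"k{k}"); print("  yaw",yaw())
```

```text
down 25.52 H (array([-0.0076, -0.0651]), 0.0429) w 0.026 F [ 0.1 -0.1  0.7] T [-0.   -0.04 -0.03]
-0.0
grip 25.77 H (array([-0.0076, -0.0651]), 0.0432) w 0.0155 F [-0.  -0.6  2.4] T [0.04 0.09 0.04]
-0.0
k0 26.17 H (array([-0.0073, -0.0651]), 0.0431) w 0.0158 F [-4.4 -1.9  6.9] T [-0.24  0.74  0.1 ]
  yaw 0.0004
k-0.008 26.52 H (array([-0.0074, -0.0651]), 0.0431) w 0.0153 F [-4.1 -2.5  6.6] T [-0.22  0.76  0.17]
  yaw -0.0076
k-0.016 26.87 H (array([-0.0075, -0.0651]), 0.0431) w 0.0152 F [-5.3 -1.7  6.3] T [-0.2   0.71  0.46]
  yaw -0.0148
k-0.024 27.22 H (array([-0.0075, -0.0651]), 0.0431) w 0.0151 F [-4.4 -1.7  7. ] T [-0.25  0.69  0.65]
  yaw -0.0222
```

Run:
```python
from chk import *
q=down(np.pi/2+TH-.011)
command_gripper(0,20); 
r.move_straight(hw(-.0045,-.065,.0427),q,speed=.01); r.hold(.2); s=st("press")
r.move_straight(hw(-.0045,-.0635,.0427),q,speed=.01,max_force=8); st("stop")
r.move_straight(hw(-.006,-.064,.0427),q,speed=.02); st("relax")
command_gripper(.026); st("open"); r.move_straight(hw(-.0078,-.065,.046),speed=.05)
r.move_straight(hw(-.0078,-.065,.10),speed=.15)
# look from the -x side, to see the line between bar and channel
r.reach(hw(-.045,-.03,.17),down(np.pi+TH)); st("look"); p=chk("we0")
```

```text
press 27.98 H (array([-0.0072, -0.0651]), 0.043) w 0.0156 F [-10.4  -3.7  10.1] T [-0.47  1.68  0.35]
stop 28.19 H (array([-0.0074, -0.0651]), 0.0431) w 0.0153 F [-1.8 -1.2  5.6] T [0.07 0.13 0.11]
relax 28.45 H (array([-0.0074, -0.065 ]), 0.0431) w 0.0155 F [-4.7 -6.9  8. ] T [-0.89  0.96  0.28]
open 28.72 H (array([-0.0057, -0.0639]), 0.0427) w 0.0262 F [ 0.3 -0.7  0.6] T [-0.02  0.05 -0.03]
look 30.84 H (array([-0.0452, -0.03  ]), 0.1693) w 0.0259 F [-0.1  1.3 -0.6] T [ 0.   -0.02 -0.01]
saddle [ 409  235   51   52 1669] x [-0.0182 -0.001   0.0581] y [0.0465 0.0603 0.0953] z 0.0549 rect [521.419 202.377  60.125 219.588  -0.878]
knob [435 275  25  23 432] x [-0.001   0.0077  0.079 ] y [0.056  0.0645 0.1163] z 0.0861 rect [536.917 206.862  24.035 252.701  -0.774]
bar [250 232  54  19 930] x [-0.0573 -0.0094  0.0226] y [-0.0889 -0.0663 -0.0428] z 0.0447 rect [538.443 106.288  48.534 164.622   1.534]
bar [234 235  16  14 204] x [-0.0144 -0.0081  0.021 ] y [-0.1112 -0.0961 -0.0903] z 0.0438 rect [601.821  72.986  14.217  40.227   1.473]
jaw [ 304  233  109   67 4708] x [-0.0521 -0.0036  0.0389] y [-0.0419 -0.01    0.0466] z 0.0628 rect [546.062 172.035 106.018 204.088  -1.336]
```

Run:
```python
from fit import *
p,d,C=load("wrist","we0"); P=cloud(C,d); q=(P[...,:2]-H)@EH.T; z=P[...,2]
print(proj(C,[hw(-.016,-.08,.036),hw(-.016,0,.030),hw(-.016,.045,.030),hw(-.024,0,.048)]).round(0).tolist())
for lo in np.arange(-.085,.05,.012):
    w=(q[...,1]>lo)&(q[...,1]<lo+.012)&(z>.029)&(z<.041)&(q[...,0]>-.022)&(q[...,0]<-.008)
    fl=(q[...,1]>lo)&(q[...,1]<lo+.012)&(abs(z-.028)<.0025)&(q[...,0]>-.03)&(q[...,0]<-.01)
    jf=(q[...,1]>lo)&(q[...,1]<lo+.012)&(z<.060)&(z>.051)&(q[...,0]>-.03)&(q[...,0]<-.02)
    print(round(lo+.006,3),w.sum(),np.median(q[w][:,0]).round(4) if w.any() else "","floor",fl.sum(),np.percentile(q[fl][:,0],[2,98]).round(4) if fl.any() else "","jawface",jf.sum(),np.median(q[jf][:,0]).round(4) if jf.any() else "")
cv2.imwrite("pics/e0.png",cv2.resize(p[190:310,210:480,::-1],None,fx=2.9,fy=2.9,interpolation=cv2.INTER_CUBIC))
```

```text
[[261.0, 229.0], [353.0, 226.0], [404.0, 226.0], [356.0, 226.0]]
-0.079 73 -0.0166 floor 8 [-0.0166 -0.0162] jawface 0 
-0.067 72 -0.0167 floor 5 [-0.0166 -0.0161] jawface 0 
-0.055 80 -0.0165 floor 6 [-0.0165 -0.0162] jawface 0 
-0.043 58 -0.0166 floor 79 [-0.0247 -0.0164] jawface 36 -0.0244
-0.031 45 -0.0181 floor 134 [-0.0248 -0.0164] jawface 70 -0.0246
-0.019 37 -0.0173 floor 146 [-0.0248 -0.0164] jawface 70 -0.0245
-0.007 47 -0.018 floor 148 [-0.0248 -0.0163] jawface 71 -0.0245
0.005 42 -0.0183 floor 137 [-0.0246 -0.0164] jawface 70 -0.0245
0.017 48 -0.0185 floor 144 [-0.0246 -0.0162] jawface 69 -0.0244
0.029 51 -0.0183 floor 140 [-0.0247 -0.0163] jawface 67 -0.0244
0.041 27 -0.0169 floor 77 [-0.0246 -0.0163] jawface 38 -0.0244
0.053 63 -0.0185 floor 0  jawface 0
```

View pics/e0.png

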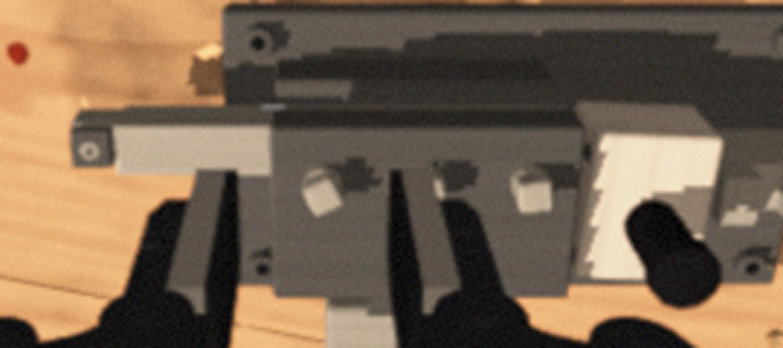

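The last view shows the bar parallel in the channel with the insert up at its left end. Its front face runs at a uniform -16.1 mm along the whole length once corrected by the jaw face, so it is home on the wall. The stop is at y = 64.5 mm. One check of the lengthwise position, then I hand in.

Run:
```python
from fit import *
p,d,C=load("wrist","we0"); g=p[236:246].mean(0).mean(1)
gr=np.abs(np.diff(g)); u=245+gr[245:254].argmax()+.5
e=hinv(onz(C,[[u,241]],.0442)[0])[0]; print(u,g[240:256].round(0),"shank end",e)
if abs(e[1]+.0892)<.0012: print(r.finish_job(), r.read_state()["time_s"])
```

```text
248.5 [120. 121. 124. 113.  97.  91.  85.  69.  70. 118. 162. 178. 178. 177.
 178. 177.] shank end [-0.0088 -0.0897]
the job is handed in; nothing more can be done
the job is handed in; nothing more can be done
```

I handed the job in at about 31 s: the stop sits in the notch nearest the channel, and the square bar lies flat, insert up and released, against the back wall (front face within about 0.2 mm of nominal) and the stop (about 0.7 mm from nominal on the last image check). The other two bars and the loose things were not touched, and the judge's result was not shown.

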